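# Put up a display shelf on slotted uprights

## Task

On the display stand one slotted upright already carries a bracket; lift the other bracket out of its foam cradle, hook its two claws into the empty upright at the same level and press it down until it locks home under the sprung clips. Then lay the wooden shelf board flat across the two bracket arms, about square to them and centred between them, and let go, leaving the jars, brush and other bits on the table where they are.

Things in the scene. Friction and masses are not known exactly. Their poses are not given: they have to be found in the camera images.
- bracket_grip (a point): Place to grasp the loose aluminium bracket, inside its arm (mid-width, mid-height). x along the arm to the claws, y across, z up; starts upright. From here the arm is 12 wide, z -9 to +9, x -80 (free end, lip 6 high on top) to +74, then back plate (16 wide, z -83 to +9) with rear face at x +80. Thin brace under arm x +50 to +74. 0.26 kg, mass centre x +20. Grip firmly (about 40 N).
- bracket_claw (a point): On the loose bracket, same axes: underside of the upper claw's neck at the plate's rear face (x +80, z -9 from bracket_grip). Two claws, 60 apart in height, 7 wide, reach 15 out of the rear face: each a neck 10 high (z 0 to +10) with a tooth at its end hanging 18 below it; the gap from plate to tooth is 5 at the neck, 8 at the tip. A cross pin, 5 thick, 32 long in y, is at z -28.
- bracket: The same loose bracket. Origin on the rear face, 78 below bracket_claw, level with the lower tooth's tip; same axes. Hooked but not yet locked, its arm droops about 0.06 rad under its weight; locked home, up to 0.03 rad.
- cradle: White foam cradle, fixed, x -75 to +55, 64 wide; origin on the table; x along the arm, bracket_grip near x 0. The arm lies on two posts, tops 90 above the table, 50 wide, at x -70 to -28 and +28 to +46, between ridges 8 higher and 18 apart. Gap of 56 between the posts, open down to 18 above the table, for the fingers. Claws hang past the +x end. Lift straight up over 20.
- upright_free: The empty dark steel slotted upright, 40 wide (y), 188 high, hollow behind a face 4 thick; origin at its foot, mid-face. x points into the front face, z up. Three slots 10 wide, 38 high, lower edges 18, 78 and 138 above the foot; the claws go into the upper two. Stands on a plinth 26 to 40 high.
- free_seat (a point): Lower edge, mid-width, of the empty upright's top slot on its front face; axes as upright_free. Home: bracket_claw here. To enter, hold bracket_claw 18 to 28 above (aim 23), square, push along x till the plate touches the face, then lower. At about 13 above, the pin meets the clips and the hooked bracket stays if let go; 8 to 18 N down, best on the arm's top 15 to 30 from the face, snaps it home.
- upright_fitted: The like upright that already carries its fixed bracket, home at the same level. 150 from upright_free along their y, on one plinth, same height, facing the same way; either can be the left one.
- fitted_seat (a point): On upright_fitted, the point like free_seat, same axes. Its bracket arm runs from x -160 to 0, 12 wide, centred on y 0, top at z +18, end lip 6 higher (x -160 to -155). The loose bracket's arm is the same once home. Uprights' tops are 50 above this point.
- clip_left (a joint): Sprung clip jaw, black, ramped on top, in front of the empty upright on its +y side, about 25 below free_seat; slides along y. 0 closed (at rest, and again once the pin has snapped below it), up to 0.009 m outward; slippery; 300 N/m, 2.5 N at rest.
- clip_right (a joint): The same jaw at the -y side.
- shelf_mid (a point): Centre of the plywood shelf board, 60 (x) x 230 (y) x 10, 0.16 kg, flat on the foam rest at the start. Laid on the arms, x goes along the arms (either way round), its centre midway between them, 80 in front of the faces, 23 above the two seats.
- shelf: The same board; origin at the centre of its underside.
- rest: White foam block, fixed, 36 (x) x 160 (y) x 45 high, under the board, same yaw; origin under its centre. The board overhangs it by about 12 on both long sides.
- jar_tall: Bystander: closed glass jar, 66 diameter, 105 high, origin at its foot.
- jar_low: Bystander: closed glass jar, 76 diameter, 80 high, origin at its foot.
- case_foot_a: Bystander: black rubber case foot on a brown patch 52 x 40, 22 high, origin at its underside.
- case_foot_b: Bystander: another such case foot.
- foam_offcut: Bystander: white foam block 70 x 50 x 35 high, origin at its underside.
- brush: Bystander: brush lying on the table.
- dish: Bystander: white dish, 70 diameter, 30 high, origin at its foot.

How it is judged:
By the outcome, as a careful person would: the job done as asked, in the order asked, and still so for the second after the job is handed in, with the robot touching nothing.
It also fails if it takes over 72 s, if anything falls off the work surface, if the arm or the gripper's body presses on something with over 40 N, if the wrist force passes 120 N, or if a joint passes its speed limit or range.

## Robot

A 7-joint arm with a two-finger parallel gripper is mounted at the origin on the work surface. World frame = base frame: x ahead of the robot, y to its left, z up, the work surface at z = 0. Lengths are in m, angles in rad, forces in N, time in s.
With the tool pointing down it reaches from about 0.4 to 0.875 m from the base axis. Payload 19.3 kg.
Tool frame: the origin (TCP) lies midway between the tips of the shut fingers; the grasp point (between the pads) lies 19 mm behind it; z points along the fingers, y is the line along which they close (so a half turn about z gives the same grasp; the last joint's range is limited). The gripper opens to 85 mm and grips with 20 to 120 N. Pads are 22 mm wide; open, the fingers measure 114 mm over their backs; the gripper's body (76 mm by 85 mm) begins 54 mm behind the grasp point. The pads swing forward as they close: fully open they stand 13 mm farther back than shut.
Start: joints at [-1.316, 0.521, -0.036, 1.599, 0.021, 1.021, -0.113], TCP at [0.199, 0.592, 0.231] pointing down, gripper open.
Joint ranges: [-2.91, 2.91], [-0.3, 2.13], [-1.5, 1.42], [0.17, 2.43], [-1.26, 4.41], [0.16, 1.93], [-2.52, 2.52]. Speed limits (rad/s): [1.89, 1.89, 2.39, 2.39, 3.01, 3.01, 3.01].

## Interface

Orientations are given as [roll, pitch, yaw] about the fixed x, y, z axes, in that order (R = Rz(yaw) Ry(pitch) Rx(roll)).
In Python, from workcell import bot gives the robot as it stands.
- The arm moves only by the tool move_arm, never from a script. Its argument "series" is a list of rows, each a list of 3 entries, a list of its own where there are three numbers: the shift along the tool's x, y, z in cm, then the turn, a rotation vector about the tool's x, y, z in rad, then the opening in per cent of the stroke, from 0 (shut) to 100 (fully open). A call has 1 to 20 rows; each row is the pose to reach, as a shift and turn from the pose commanded when the call began, along the tool's axes at that moment; what a row does not reach only later rows make up. A row lasts 1/12 s, in which the tool goes at most 41.7 mm and 7.16 degrees, less where a joint would pass 70% of its speed; a pose out of reach is approached as far as the arm can. A call with a gripper value outside its range is refused whole. The fingers move at their own pace and stop on an object; "squeeze" is the grip in N (left out, the last holds). Time passes only in rows, so rows that repeat a pose let the fingers close. It gives the time, the measured TCP pose, the force, the opening and the grip force at its end, in the units of the state.
- bot.observe(): the state, without advancing time (a new reading comes with each control period).
- bot.grab_frame(name): name is "scene" or "top" or "wrist"; returns (picture, depth): 384x512x3 uint8, red, green, blue; 384x512 float32, m along the optical axis (not along the pixel's ray), 0 where there is no reading.
- bot.camera_params(name): a dict with "fovy" (degrees; the focal length in pixels is half the picture's height over the tangent of half this angle, whatever the lens; pixels are square), "cx", "cy" (the principal point, pixels), "R" (3x3) and "t" (3): a world point X has camera coordinates R X + t; the wrist camera has in their place "tool_from_camera" (4x4, takes a point from camera to tool coordinates, whose origin is the TCP and whose axes are the flange's). Camera axes: x right, y down, z forward; pixel columns grow to the right and rows downward; lengths in m; the calibration is good to about 2 mm. The wrist camera is an equidistant fisheye: a pixel r from the principal point sees the ray r / f radians off the axis. A picture is of the moment at which its call begins: read the wrist's pose just before it. camera_params takes no time and is no camera call.
- bot.job_done(): hands the job in; it is judged then, once.
Trained networks look in the newest picture that a camera, given by its name, has taken for a name from the list of things; names that differ only in an ending like _2 or _b are one class to them, and where a whole thing is asked for, a point or a joint stands for the part that bears it (a point fixed in the world has none). Each returns a list of dicts, best first, with "conf" (0 to 1); they miss things now and then, are a little off and sometimes report something else, mostly with a low value. They report only what shows in the picture. A call takes as long as a camera call.
- bot.find_in(camera, thing): "bbox" ([left, top, right, bottom] in pixels, round what is visible of it).
- bot.trace(camera, thing): "mask" (384x512 bool, what is visible of it) and "bbox" ([left, top, right, bottom] in pixels, round what is visible of it).
The state is a dict: "clock": time; "qpos": joint angles; "qd": joint speeds; "joint_efforts": joint torques, N m; "position": TCP position; "tool_rot": TCP orientation; "force": force on the tool from outside, world axes, zero at the start; "moment": the same for the moment, N m; "grip_width": finger opening in m; "finger_force": force on a finger pad.
Only numpy, scipy, OpenCV 4.12 (cv2) and the standard library are available. Lean on these libraries where they do the work, as an engineer would, in place of code of your own. Each camera call takes 0.05 s, during which the arm holds its last target. There are 200 camera calls.

## Working session

There is one attempt and no reset: what is moved stays moved. The work goes in short steps, Python scripts to look and compute and a tool call to move; the robot and the scene stay as the last step left them, time stands still between calls to the robot, and variables do not carry over. Pictures are saved under pics/ and viewed, at most 10 in all, crops included, and the job is handed in when it is done.

Besides the shell and the picture viewer there is one more tool, called after "Request:" by a JSON object that holds its "fn" and its "kwargs". move_arm: Moves the arm, as the interface text tells. Its arguments: {"type":"object","properties":{"series":{"type":"array"},"squeeze":{"type":"number"}},"required":["series"]}

```bash
mkdir -p pics; ls; cat > h.py <<'E'
import numpy as np, cv2
from scipy.spatial.transform import Rotation as Ro
from workcell import bot
np.set_printoptions(precision=4,suppress=True)
def save(img,fn): cv2.imwrite('pics/'+fn,cv2.cvtColor(img,cv2.COLOR_RGB2BGR))
def cloud(cam,depth,p=None,pose=None):
    """HxWx3 world points"""
    p=p or bot.camera_params(cam); h,w=depth.shape
    f=h/2/np.tan(np.radians(p['fovy'])/2)
    v,u=np.mgrid[0:h,0:w].astype(float); x=(u-p['cx'])/f; y=(v-p['cy'])/f
    if 'R' in p:
        P=np.stack([x,y,np.ones_like(x)],-1)*depth[...,None]
        P=(P-np.array(p['t']))@np.array(p['R'])
    else:
        r=np.hypot(x,y); s=np.where(r>1e-9,np.tan(r)/np.maximum(r,1e-9),1)
        P=np.stack([x*s,y*s,np.ones_like(x)],-1)*depth[...,None]
        T=np.array(p['tool_from_camera']); P=P@T[:3,:3].T+T[:3,3]
        o=pose or bot.observe()
        P=P@Ro.from_euler('xyz',o['tool_rot']).as_matrix().T+np.array(o['position'])
    P[depth<=0]=np.nan
    return P
E
python3 - <<'E'
from h import *
o=bot.observe(); print(o)
for c in ['scene','top']:
    im,d=bot.grab_frame(c); p=bot.camera_params(c); P=cloud(c,d,p); np.save(c+'.npy',P); save(im,c+'0.png')
    print(c,-np.array(p['R']).T@p['t'],p['fovy'])
    for n in ['bracket','bracket_grip','cradle','upright_free','upright_fitted','free_seat','shelf','rest','jar_tall','jar_low','clip_left','foam_offcut']:
        r=bot.trace(c,n)
        for q in r[:2]:
            m=q['mask']; X=P[m]; X=X[~np.isnan(X[:,0])]
            print(n,round(q['conf'],2),[int(b) for b in q['bbox']],np.percentile(X,[2,50,98],axis=0).round(3).tolist() if len(X) else None)
E
```

```text
pics
{'clock': 0.0, 'qpos': array([-1.3162,  0.522 , -0.0363,  1.6   ,  0.0212,  1.0211, -0.1128]), 'qd': array([-0.0007,  0.0004,  0.    , -0.001 ,  0.0006,  0.0015, -0.0009]), 'joint_efforts': array([ -0.    , -92.71  ,   1.9799, -36.9918,   0.0177,   0.0084,
        -0.    ]), 'position': array([0.1994, 0.592 , 0.2307]), 'tool_rot': array([-3.1405,  0.0001,  2.8167]), 'force': array([-0.3762,  0.0252,  0.2569]), 'moment': array([ 0.0185,  0.0477, -0.0645]), 'finger_force': 0.0, 'grip_width': 0.08540425049038536}
scene [0.9542 0.2933 0.8033] 52.735741613928575
bracket 0.77 [219, 160, 256, 239] [[0.546, -0.172, 0.0], [0.653, -0.125, 0.1], [0.703, -0.102, 0.11]]
bracket_grip 0.87 [220, 163, 250, 240] [[0.545, -0.171, 0.024], [0.648, -0.125, 0.103], [0.703, -0.103, 0.11]]
cradle 0.86 [221, 162, 263, 235] [[0.548, -0.174, 0.004], [0.597, -0.129, 0.045], [0.665, -0.095, 0.098]]
upright_free 0.8 [390, 230, 447, 295] [[0.474, 0.211, 0.033], [0.512, 0.241, 0.157], [0.529, 0.26, 0.217]]
upright_free 0.16 [219, 162, 258, 241] [[0.547, -0.167, 0.02], [0.66, -0.121, 0.103], [0.703, -0.102, 0.1
[... 1797 characters left out ...]
5] [[0.454, 0.209, 0.029], [0.489, 0.226, 0.156], [0.522, 0.261, 0.22]]
free_seat 0.52 [293, 201, 355, 279] [[0.359, -0.37, 0.05], [0.45, -0.293, 0.056], [0.542, -0.214, 0.06]]
shelf 0.87 [291, 204, 358, 279] [[0.355, -0.373, 0.001], [0.447, -0.292, 0.056], [0.541, -0.214, 0.06]]
rest 0.29 [110, 217, 138, 249] [[0.451, 0.211, 0.029], [0.484, 0.227, 0.156], [0.522, 0.27, 0.22]]
jar_low 0.77 [201, 118, 229, 153] [[0.72, -0.025, 0.013], [0.749, 0.008, 0.079], [0.787, 0.043, 0.085]]
clip_left 0.69 [125, 154, 199, 188] [[0.601, 0.051, 0.002], [0.625, 0.194, 0.184], [0.668, 0.233, 0.219]]
foam_offcut 0.63 [348, 190, 373, 210] [[0.534, -0.437, 0.024], [0.559, -0.403, 0.036], [0.584, -0.368, 0.041]]
```

View pics/scene0.png

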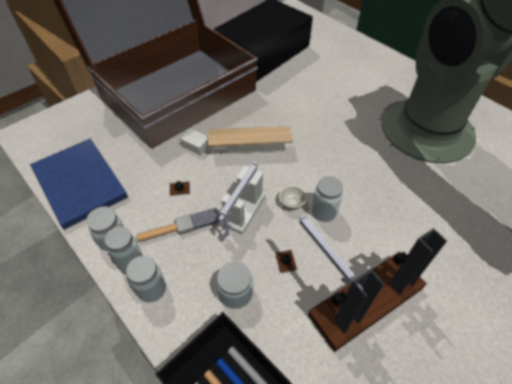

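View pics/top0.png

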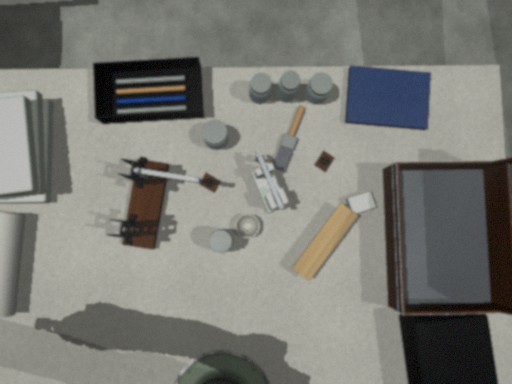

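```bash
python3 - <<'E'
from h import *
top=np.load('top.npy'); sc=np.load('scene.npy')
def sel(P,lo,hi):
    X=P.reshape(-1,3); X=X[~np.isnan(X[:,0])]
    return X[np.all((X>lo)&(X<hi),1)]
def rect(X):
    c,s,a=cv2.minAreaRect((X[:,:2]*1000).astype(np.float32)); return len(X),np.round(c,1),np.round(s,1),round(a,1),np.median(X[:,2]).round(4)
for n,P in [('top',top),('scene',sc)]:
    print(n,'table',np.median(sel(P,[.3,-.2,-.03],[.6,.0,.02])[:,2]))
    print(' shelf',rect(sel(P,[.33,-.4,.048],[.56,-.18,.066])))
    for h in (.02,.05,.08,.1):
        X=sel(P,[.5,-.22,h],[.74,-.06,.13]); print(' brk>',h,rect(X))
    X=sel(P,[.5,-.22,.1],[.74,-.06,.13]); q=X[:,:2]-X[:,:2].mean(0); w,V=np.linalg.eigh(q.T@q); t=q@V[:,1]
    print('  line',X[:,:2].mean(0),np.arctan(V[1,1]/V[0,1]),V[:,1]*t.min()+X[:,:2].mean(0),V[:,1]*t.max()+X[:,:2].mean(0))
    for nm,lo,hi in [('free',[.44,.18,.19],[.56,.32,.24]),('fit',[.58,.18,.19],[.72,.32,.24]),('fitarm',[.56,.0,.165],[.70,.2,.21]),('plinth',[.4,.1,.02],[.75,.35,.05]),('jart',[.4,-.08,.09],[.52,.06,.125])]:
        X=sel(P,lo,hi)
        if len(X)>5: print(' ',nm,rect(X),X.min(0),X.max(0))
E
```

```text
top table 0.0007415475689841362
 shelf (1796, array([ 448.9, -293.5]), array([ 60.6, 229.9]), 51.7, np.float64(0.0557))
 brk> 0.02 (980, array([ 621.7, -147. ]), array([122.3, 254.6]), 77.4, np.float64(0.0971))
 brk> 0.05 (680, array([ 618.9, -136.9]), array([172.1,  50.6]), 22.4, np.float64(0.1005))
 brk> 0.08 (630, array([ 618.8, -136.8]), array([172.1,  50.6]), 22.6, np.float64(0.1011))
 brk> 0.1 (351, array([ 618.4, -136.7]), array([171.3,  49.5]), 21.6, np.float64(0.1075))
  line [ 0.6104 -0.1405] 0.39041433417402865 [ 0.6978 -0.1045] [ 0.5393 -0.1697]
  free (110, array([491.2, 241.7]), array([33.8, 39.8]), 80.1, np.float64(0.2157)) [0.4693 0.2224 0.1904] [0.513  0.2617 0.2243]
  fit (124, array([638.4, 216.2]), array([32.5, 40.3]), 81.7, np.float64(0.2142)) [0.6164 0.1977 0.1905] [0.6596 0.2347 0.2222]
  fitarm (360, array([621.9, 124.1]), array([162.8,  26.9]), 74.9, np.float64(0.1858)) [0.6038 0.0431 0.1669] [0.6558 0.1998 0.2078]
  plinth (2059, array([562. , 213.9]), array([ 91.6, 249.7]), 80.5, np.float64(0.03)) [0.4329 0.1489 0.0202] [0.6914 0.2777 0.0498]
  jart (388, a
[... 642 characters left out ...]
52953105 [ 0.7    -0.1048] [ 0.5416 -0.1691]
  free (475, array([494.2, 242.1]), array([32.3, 43.6]), 80.1, np.float64(0.2071)) [0.4719 0.2231 0.1901] [0.5182 0.2613 0.2189]
  fit (445, array([641.9, 217. ]), array([32.4, 41.6]), 80.5, np.float64(0.2086)) [0.6196 0.1982 0.1903] [0.6646 0.236  0.2191]
  fitarm (808, array([626.8, 124.4]), array([162.6,  24.9]), 75.3, np.float64(0.1838)) [0.6077 0.0434 0.1653] [0.6594 0.1999 0.2074]
  plinth (2915, array([565.3, 214. ]), array([ 90.5, 252. ]), 80.4, np.float64(0.0287)) [0.4408 0.1492 0.02  ] [0.6953 0.2786 0.0499]
  jart (478, array([458.3,  -4.9]), array([57.9, 57.5]), 43.1, np.float64(0.1035)) [ 0.4275 -0.0345  0.0901] [0.4877 0.0247 0.1073]
```

Request:
{"fn": "move_arm", "kwargs": {"series": [[[0,0,-4],[0,0,0.12],100],[[0,0,-8],[0,0,0.24],100],[[0,0,-11],[0,0,0.36],100],[[-3.1,-2.8,-11],[0,0,0.48],100],[[-6.2,-5.6,-11],[0,0,0.6],100],[[-9.3,-8.4,-11],[0,0,0.72],100],[[-12.4,-11.2,-11],[0,0,0.84],100],[[-15.5,-14,-11],[0,0,0.96],100],[[-18.6,-16.8,-11],[0,0,1.08],100],[[-21.7,-19.6,-11],[0,0,1.2],100],[[-24.8,-22.4,-11],[0,0,1.32],100],[[-27.9,-25.2,-11],[0,0,1.44],100],[[-31,-28,-11],[0,0,1.56],100],[[-34.1,-30.8,-11],[0,0,1.68],100],[[-37.2,-33.6,-11],[0,0,1.8],100],[[-40.3,-36.4,-11],[0,0,1.92],100],[[-43.4,-39.2,-11],[0,0,2.04],100],[[-46.5,-42,-11],[0,0,2.16],100],[[-49.6,-44.8,-11],[0,0,2.28],100],[[-52.7,-47.6,-11],[0,0,2.43],100]]}}

```text
clock: 2.97
position: [0.5468, -0.0272, 0.3416]
tool_rot: [-3.142, -0.001, 0.407]
force: [1.2, 1.3, -0.3]
grip_width: 0.0856
finger_force: 0.0
```

```bash
cat >> h.py <<'E'
def plan(pos,yaw,start=None):
    """shift (cm, tool axes) and turn from the present pose to pos with the tool straight down at yaw"""
    o=start or bot.observe(); R=Ro.from_euler('xyz',o['tool_rot'])
    T=Ro.from_euler('xyz',[np.pi,0,yaw])
    return np.round(R.inv().apply(np.array(pos)-o['position'])*100,2),np.round((R.inv()*T).as_rotvec(),4)
E
python3 - <<'E'
from h import *
o=bot.observe(); print(o['clock'],o['position'],o['tool_rot'],o['qpos'])
print(plan([.60,-.14,.27],.387)); print(bot.camera_params('wrist'))
E
```

```text
2.9667 [ 0.5468 -0.0272  0.3416] [-3.1416 -0.0009  0.4066] [-0.5945  0.3617  0.732   1.6858 -0.2578  1.1924 -0.9629]
(array([ 0.42, 12.46,  7.16]), array([-0.    , -0.0009,  0.0196]))
{'fovy': 65.70646984690485, 'cx': 253.22634717402485, 'cy': 191.43693003876382, 'tool_from_camera': array([[ 0.0021, -0.9511, -0.3089,  0.0791],
       [ 1.    ,  0.0018,  0.0013,  0.0006],
       [-0.0007, -0.3089,  0.9511, -0.143 ],
       [ 0.    ,  0.    ,  0.    ,  1.    ]])}
```

Request:
{"fn": "move_arm", "kwargs": {"series": [[[0.2,3.5,2],[0,0,-0.02],100],[[0.4,7,4],[0,0,-0.02],100],[[0.4,10,6],[0,0,-0.02],100],[[0.4,12.4,7.2],[0,0,-0.02],100],[[0.4,12.4,7.2],[0,0,-0.02],100],[[0.4,12.4,7.2],[0,0,-0.02],100],[[0.4,12.4,7.2],[0,0,-0.02],100]]}}

```text
clock: 3.55
position: [0.5994, -0.1371, 0.2694]
tool_rot: [-3.141, -0.0, 0.432]
force: [-0.3, 0.6, 0.3]
grip_width: 0.0851
finger_force: 0.0
```

```bash
python3 - <<'E'
from h import *
o=bot.observe(); print(o['clock'],o['position'],o['tool_rot'])
im,d=bot.grab_frame('wrist'); save(im,'w1.png'); P=cloud('wrist',d,pose=o); np.save('w1.npy',P)
X=P.reshape(-1,3); X=X[~np.isnan(X[:,0])]
print('table',np.median(X[(X[:,2]<.02)][:,2]))
B=X[np.all((X>[.5,-.22,.02])&(X<[.74,-.06,.13]),1)]
a=.387; u=np.array([np.cos(a),np.sin(a)]); 
for h in (.085,.1):
    Q=B[B[:,2]>h]; c,s,an=cv2.minAreaRect((Q[:,:2]*1000).astype(np.float32)); print(h,len(Q),c,s,an)
# arm ridge line: z>0.1025
Q=B[(B[:,2]>.102)&(B[:,2]<.118)][:,:2]; m=Q.mean(0); q=Q-m; w,V=np.linalg.eigh(q.T@q); v=V[:,1]*np.sign(V[0,1]); print('line',m,np.arctan2(v[1],v[0]),w,(q@v).min(),(q@v).max())
for n in ['bracket','bracket_grip','cradle']:
    for r in bot.trace('wrist',n)[:1]:
        Z=P[r['mask']]; Z=Z[~np.isnan(Z[:,0])]; print(n,r['conf'],r['bbox'],np.percentile(Z,[2,50,98],axis=0))
E
```

```text
3.55 [ 0.5994 -0.1371  0.2694] [-3.1414 -0.0001  0.4318]
table 0.0004754695569720857
0.085 3696 (620.1464233398438, -139.18984985351562) (171.6316375732422, 50.195159912109375) 22.22339630126953
0.1 1787 (620.8984375, -141.36119079589844) (171.71145629882812, 48.180538177490234) 19.92865562438965
line [ 0.6179 -0.1406] 0.38826348256419047 [0.0214 3.742 ] -0.08320362307216288 0.08615472705325117
bracket 0.79 [251.4, 72.6, 281.7, 234.6] [[ 0.5441 -0.1722  0.0639]
 [ 0.6265 -0.1371  0.1082]
 [ 0.6964 -0.1049  0.1135]]
bracket_grip 0.73 [253.0, 74.4, 278.2, 236.3] [[ 0.5441 -0.1721  0.0176]
 [ 0.6256 -0.1375  0.1082]
 [ 0.6961 -0.1049  0.1134]]
cradle 0.89 [234.2, 105.5, 289.2, 224.5] [[ 0.5472 -0.1834  0.0164]
 [ 0.5972 -0.1422  0.0696]
 [ 0.6674 -0.101   0.0995]]
```

View pics/w1.png

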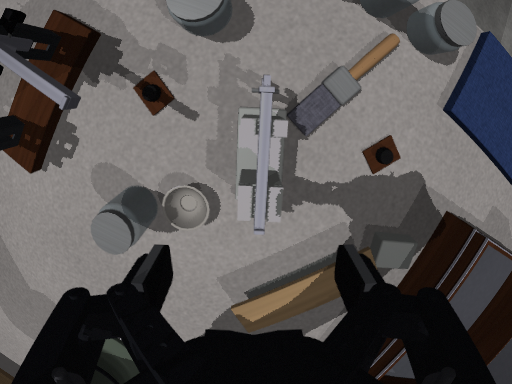

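```bash
python3 - <<'E'
from h import *
print(plan([.6128,-.1412,.15],.388))
P=np.load('w1.npy'); X=P.reshape(-1,3); X=X[~np.isnan(X[:,0])]
B=X[np.all((X>[.5,-.22,.02])&(X<[.74,-.06,.13]),1)]
u=np.array([np.cos(.388),np.sin(.388)]); n=np.array([-u[1],u[0]]); m=np.array([.6179,-.1406])
t=(B[:,:2]-m)@u; s=(B[:,:2]-m)@n
for lo,hi in [(.0,.09),(.09,.1),(.1,.1045),(.1045,.111),(.111,.13)]:
    k=(B[:,2]>lo)&(B[:,2]<=hi)&(abs(s)<.012); print(lo,k.sum(),np.percentile(t[k],[0,2,50,98,100])if k.any() else '')
E
```

```text
(array([ 0.99,  0.99, 12.  ]), array([ 0.    , -0.0011,  0.0452]))
0.0 262 [-0.0732 -0.0645 -0.0319  0.0862  0.0908]
0.09 527 [-0.0738 -0.0721 -0.0374  0.082   0.0884]
0.1 76 [-0.0715 -0.0492  0.0813  0.0882  0.0884]
0.1045 1644 [-0.0799 -0.0764  0.004   0.0739  0.076 ]
0.111 54 [-0.0832 -0.0832 -0.0803 -0.0784 -0.0783]
```

Request:
{"fn": "move_arm", "kwargs": {"series": [[[0.3,0.3,4],[0,0,0.045],100],[[0.8,0.6,8],[0,0,0.045],100],[[1.2,0.9,11],[0,0,0.045],100],[[1.2,0.9,12],[0,0,0.045],100],[[1.2,0.9,12],[0,0,0.045],100],[[1.2,0.9,12],[0,0,0.045],100]]}}

```text
clock: 4.25
position: [0.6143, -0.1407, 0.1507]
tool_rot: [3.141, -0.001, 0.387]
force: [0.4, -0.6, 0.4]
grip_width: 0.0856
finger_force: 0.0
```

```bash
python3 - <<'E'
from h import *
o=bot.observe(); print(o['clock'],o['position'],o['tool_rot'])
im,d=bot.grab_frame('wrist'); save(im,'w2.png'); P=cloud('wrist',d,pose=o); np.save('w2.npy',P)
X=P.reshape(-1,3); X=X[~np.isnan(X[:,0])]
B=X[np.all((X>[.5,-.22,.02])&(X<[.74,-.06,.125]),1)]
u=np.array([np.cos(.388),np.sin(.388)]); n=np.array([-u[1],u[0]]); m=np.array([.615,-.1405])
t=(B[:,:2]-m)@u; s=(B[:,:2]-m)@n
for lo,hi in [(.09,.1),(.1,.1045),(.1045,.111),(.111,.13)]:
    k=(B[:,2]>lo)&(B[:,2]<=hi)&(abs(s)<.014); print(lo,k.sum(),np.percentile(t[k],[0,2,50,98,100]) if k.any() else '')
k=(B[:,2]>.1045)&(abs(s)<.014)
for a in (-.08,-.06,-.04,-.02,0,.02,.04,.06):
    j=k&(t>=a)&(t<a+.02)
    if j.any(): print(a,j.sum(),s[j].min(),s[j].max(),np.median(B[j,2]))
print(plan([.615,-.1405,.08],.388))
E
```

```text
4.25 [ 0.6143 -0.1407  0.1507] [ 3.141  -0.0006  0.3869]
0.09 1496 [-0.072  -0.069  -0.0324  0.0838  0.0903]
0.1 136 [-0.0361  0.0798  0.085   0.0902  0.0902]
0.1045 3779 [-0.0777 -0.0727  0.0172  0.0772  0.0791]
0.111 98 [-0.0804 -0.0802 -0.077  -0.0752 -0.0751]
-0.08 366 -0.0062577490465363875 0.0048340953169355 0.10866621142199787
-0.06 332 -0.006686053649986767 0.004659416424458838 0.10836665799345681
-0.04 403 -0.007319096915763295 0.00442314214862161 0.10833110725796652
-0.02 442 -0.0070074344798031025 0.004252454888973183 0.10842026067770619
0 514 -0.0072922577379552 0.004746020571351423 0.10834470305656342
0.02 575 -0.007236481914509758 0.004594125387897514 0.10837898693772965
0.04 587 -0.00700354114130712 0.004473347668950994 0.10836529440117432
0.06 655 -0.00868140614545779 0.006806470659394414 0.10824308304507711
(array([ 0.03, -0.03,  7.14]), array([ 0.0013, -0.0019, -0.0012]))
```

Request:
{"fn": "move_arm", "kwargs": {"series": [[[0.05,0.06,3],[0,0,0],100],[[0.05,0.06,6],[0,0,0],100],[[0.05,0.06,7.1],[0,0,0],100],[[0.05,0.06,7.1],[0,0,0],60],[[0.05,0.06,7.1],[0,0,0],20],[[0.05,0.06,7.1],[0,0,0],0],[[0.05,0.06,7.1],[0,0,0],0],[[0.05,0.06,7.1],[0,0,0],0],[[0.05,0.06,7.1],[0,0,0],0],[[0.05,0.06,7.1],[0,0,0],0],[[0.05,0.06,7.1],[0,0,0],0],[[0.05,0.06,7.1],[0,0,0],0]], "squeeze": 50}}

```text
clock: 5.3
position: [0.6152, -0.141, 0.0793]
tool_rot: [3.141, -0.001, 0.387]
force: [-1.5, 1.7, 9.7]
grip_width: 0.0109
finger_force: 48.9
```

Request:
{"fn": "move_arm", "kwargs": {"series": [[[0,0,-1.5],[0,0,0],0],[[0,0,-4],[0,0,0],0],[[0,0,-8],[0,0,0],0],[[0,0,-12],[0,0,0],0],[[0,0,-16],[0,0,-0.08],0],[[-0.5,-2,-19],[0,0,-0.18],0],[[-1,-4.5,-21],[0,0,-0.28],0],[[-1.5,-7.5,-22],[0,0,-0.38],0],[[-2.2,-10.5,-22],[0,0,-0.48],0],[[-3,-13.5,-22],[0,0,-0.58],0],[[-3.8,-16.5,-22],[0,0,-0.68],0],[[-4.5,-19.5,-22],[0,0,-0.78],0],[[-5.2,-22.5,-22],[0,0,-0.88],0],[[-6,-25,-22],[0,0,-0.97],0],[[-6,-25.8,-22],[0,0,-1.018],0],[[-6,-25.8,-22],[0,0,-1.018],0],[[-6,-25.8,-22],[0,0,-1.018],0],[[-6,-25.8,-22],[0,0,-1.018],0]]}}

```text
clock: 6.8
position: [0.4622, 0.0745, 0.2984]
tool_rot: [3.141, 0.0, 1.402]
force: [-0.1, -0.5, -1.8]
grip_width: 0.0114
finger_force: 49.4
```

```bash
python3 - <<'E'
from h import *
o=bot.observe(); print(o['clock'],o['position'],o['tool_rot'],o['force'],o['grip_width'])
im,d=bot.grab_frame('wrist'); save(im,'w3.png'); P=cloud('wrist',d,pose=o); np.save('w3.npy',P)
for n in ['upright_free','upright_fitted','bracket','clip_left']:
    for r in bot.trace('wrist',n)[:2]:
        Z=P[r['mask']]; Z=Z[~np.isnan(Z[:,0])]; print(n,r['conf'],r['bbox'],np.percentile(Z,[2,50,98],axis=0).tolist())
E
```

```text
6.8 [0.4622 0.0745 0.2984] [3.1413 0.0002 1.4021] [-0.1118 -0.5088 -1.7633] 0.01138511358214369
upright_free 0.72 [212.0, 0.2, 299.8, 45.5] [[0.4510524657914498, 0.2073476916706369, 0.030041940983481178], [0.48936257093674723, 0.22423317693333336, 0.1598885444313496], [0.5254243372705557, 0.2477022815683124, 0.2187097661407391]]
upright_free 0.32 [315.0, 229.0, 406.3, 317.3] [[0.5398892999995648, -0.17150524446112284, 0.003284270544760464], [0.6204269052758482, -0.12972874975459042, 0.019051924362380457], [0.6618015620472736, -0.09618746744410711, 0.09908548755003026]]
upright_fitted 0.6 [347.7, 3.5, 453.4, 198.1] [[0.5986544515538684, 0.04750952963574336, 0.0011889602170224425], [0.6222950731051939, 0.19564221214687227, 0.18206521908894543], [0.6952860151124401, 0.23208510946150937, 0.21826683917727716]]
bracket 0.87 [225.4, 67.6, 282.9, 330.6] [[0.45496922637661696, 0.043854556579811244, 0.28381371390237947], [0.46893715257953883, 0.11567703036407831, 0.32738340447661374], [0.4816879740481615, 0.160333938963489, 0.32865461599513934]]
clip_left 0.65 [222.7, 25.8, 242.6, 35.5] [[0.4606254169902602, 0.21777521352527227, 0.14436412378917818], [0.467647508915501, 0.22186464639428324, 0.15359030953266917], [0.4752139783057605, 0.22694058178739013, 0.1556826504399022]]
```

View pics/w3.png

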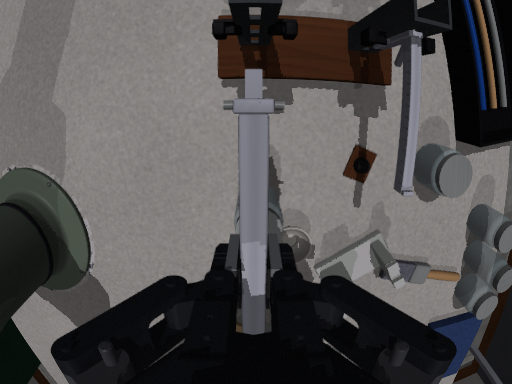

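```bash
python3 - <<'E'
from h import *
P=np.load('w3.npy'); X=P.reshape(-1,3); X=X[~np.isnan(X[:,0])]
def line(Q,name):
    m=Q[:,:2].mean(0); q=Q[:,:2]-m; w,V=np.linalg.eigh(q.T@q); v=V[:,1]*np.sign(V[1,1]); t=q@v; s=q@np.array([-v[1],v[0]])
    print(name,len(Q),'mean',m,'yaw',np.arctan2(v[1],v[0]),'ends',m+v*t.min(),m+v*t.max(),'s',np.percentile(s,[1,99]),'z',np.median(Q[:,2]))
    return m,v
def box(lo,hi): return X[np.all((X>lo)&(X<hi),1)]
line(box([.58,.06,.178],[.68,.185,.189]),'fixarm')
line(box([.58,.03,.188],[.68,.07,.2]),'fixlip')
line(box([.42,.07,.321],[.52,.145,.335]),'arm')
A=box([.42,.02,.25],[.52,.20,.34]); 
u=np.array([np.cos(1.405),np.sin(1.405)]); n=np.array([-u[1],u[0]])
t0=np.array([.4622,.0745])
t=(A[:,:2]-t0)@u; s=(A[:,:2]-t0)@n
for a in np.arange(.05,.11,.004):
    j=(t>=a)&(t<a+.004)
    if j.any(): print('brk %.3f'%a,j.sum(),s[j].min(),s[j].max(),np.median(A[j,2]))
U=box([.43,.18,.13],[.55,.28,.23]); t=(U[:,:2]-t0)@u; s=(U[:,:2]-t0)@n
for lo,hi in [(.13,.16),(.16,.19),(.19,.21),(.213,.225)]:
    j=(U[:,2]>lo)&(U[:,2]<hi)
    if j.any(): print('upr',lo,j.sum(),'t',np.percentile(t[j],[0,5,50,95]),'s',np.percentile(s[j],[0,2,50,98,100]),np.median(U[j,2]))
E
```

```text
fixarm 1847 mean [0.6222 0.1232] yaw 1.4013145967083092 ends [0.6113 0.0595] [0.633 0.186] s [-0.0077  0.005 ] z 0.18594031412576906
fixlip 67 mean [0.6095 0.0457] yaw 3.0582095325211256 ends [0.6165 0.0451] [0.6044 0.0461] s [-0.0023  0.0031] z 0.19177097332347315
arm 5645 mean [0.4682 0.1076] yaw 1.3990139513263797 ends [0.4616 0.0692] [0.4748 0.1456] s [-0.0172  0.0169] z 0.32745296845824
brk 0.050 300 -0.006319408814061347 0.005222650235915769 0.32739656679066365
brk 0.054 297 -0.006260903401249915 0.005176133693897383 0.3273660081312697
brk 0.058 313 -0.006681262272104454 0.00550472795902384 0.32737024409209503
brk 0.062 334 -0.006599200698024026 0.005505184816020614 0.3274451424635444
brk 0.066 312 -0.0061927143682643645 0.005446410113714306 0.3273512064314933
brk 0.070 390 -0.016373982393004576 0.015504041497388737 0.3270846781674938
brk 0.074 582 -0.01616436783203482 0.015498812047943084 0.3270815254529118
brk 0.078 215 -0.007927789564842875 0.007211145764325696 0.31995806374000624
brk 0.082 156 -0.003613853014288772 0.002869077629822955 0.3193039930387853
brk 0.086 163 -0.003639604139249305 0.0028422632055395422 0.319367001282786
brk 0.090 34 -0.0036211235185956044 0.0028215059566556997 0.3191545029789711
upr 0.13 795 t [0.1393 0.1399 0.1484 0.1534] s [-0.0416 -0.039  -0.0004  0.0354  0.0379] 0.1535521010131276
upr 0.16 755 t [0.1398 0.1418 0.1528 0.1555] s [-0.0414 -0.0403 -0.0022  0.0366  0.0377] 0.1622678487173348
upr 0.19 259 t [0.1521 0.1524 0.153  0.1536] s [-0.0217 -0.0213  0.0011  0.0177  0.0186] 0.2004397945811735
upr 0.213 264 t [0.1523 0.1526 0.1534 0.1552] s [-0.0219 -0.0211 -0.0019  0.0173  0.0181] 0.217717920918139
```

Request:
{"fn": "move_arm", "kwargs": {"series": [[[0,0.14,4],[0,0,0],0],[[0,0.14,8],[0,0,0],0],[[0,0.14,11],[0,0,0],0],[[0,0.14,11.8],[0,0,0],0],[[0,0.14,11.8],[0,0,0],0],[[1,0.14,11.8],[0,0,0],0],[[2.5,0.14,11.8],[0,0,0],0],[[4,0.14,11.8],[0,0,0],0],[[4,0.14,11.8],[0,0,0],0],[[4,0.14,11.8],[0,0,0],0]]}}

```text
clock: 7.88
position: [0.4709, 0.116, 0.182]
tool_rot: [3.139, -0.002, 1.406]
force: [0.2, -0.1, -1.8]
grip_width: 0.0109
finger_force: 49.4
```

```bash
python3 - <<'E'
from h import *
o=bot.observe(); print(o['clock'],o['position'],o['tool_rot'],o['force'],o['grip_width'])
im,d=bot.grab_frame('wrist'); save(im[:200,150:362],'w4.png'); P=cloud('wrist',d,pose=o); np.save('w4.npy',P)
X=P.reshape(-1,3); X=X[~np.isnan(X[:,0])]
a=o['tool_rot'][2]; u=np.array([np.cos(a),np.sin(a)]); n=np.array([-u[1],u[0]]); t0=o['position'][:2]
t=(X[:,:2]-t0)@u; s=(X[:,:2]-t0)@n; z=X[:,2]
def rep(nm,j): 
    if j.any(): print(nm,j.sum(),'t',np.percentile(t[j],[0,5,50,95,100]),'s',np.percentile(s[j],[0,2,98,100]),'z',np.median(z[j]))
near=abs(s)<.06
rep('claw',near&(t>.083)&(t<.1)&(z>.19)&(abs(s)<.02))
rep('plate',near&(t>.06)&(t<.085)&(z>.2)&(z<.215)&(abs(s)<.012))
rep('arm',near&(t>.03)&(t<.065)&(z>.2)&(z<.215)&(abs(s)<.012))
rep('utop',near&(t>.09)&(t<.2)&(z>.212)&(z<.225))
rep('uface',near&(t>.1)&(t<.2)&(z>.175)&(z<.21)&(abs(s)<.03))
rep('clips',near&(t>.09)&(t<.2)&(z>.14)&(z<.16))
E
```

```text
7.8833 [0.4709 0.116  0.182 ] [ 3.1394 -0.0017  1.4063] [ 0.1733 -0.1274 -1.7765] 0.01094255861659781
claw 323 t [0.083  0.0832 0.0868 0.0903 0.0906] s [-0.0033 -0.0033  0.0031  0.0031] z 0.2031612389488028
plate 1927 t [0.06   0.0612 0.072  0.0827 0.0848] s [-0.0082 -0.0073  0.0067  0.0079] z 0.21096225236043598
arm 2533 t [0.03   0.032  0.0485 0.0634 0.065 ] s [-0.0064 -0.0061  0.0054  0.0057] z 0.21110626180937703
utop 1694 t [0.1101 0.1105 0.1119 0.1148 0.1174] s [-0.0208 -0.0197  0.0189  0.0197] z 0.2178535910717189
uface 1415 t [0.1101 0.1104 0.1107 0.1121 0.1302] s [-0.0205 -0.0197  0.0189  0.0197] z 0.19630399194983614
clips 1805 t [0.0973 0.0979 0.106  0.1109 0.1414] s [-0.0402 -0.0357  0.0352  0.0397] z 0.15392294634573422
```

View pics/w4.png

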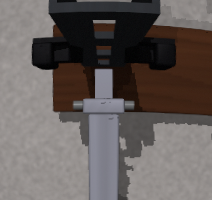

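Request:
{"fn": "move_arm", "kwargs": {"series": [[[0.8,0.04,0.15],[0,0,-0.002],0],[[1.6,0.04,0.15],[0,0,-0.002],0],[[2.3,0.04,0.15],[0,0,-0.002],0],[[2.7,0.04,0.15],[0,0,-0.002],0],[[2.9,0.04,0.15],[0,0,-0.002],0],[[3,0.04,0.15],[0,0,-0.002],0],[[3.1,0.04,0.15],[0,0,-0.002],0],[[3.1,0.04,0.15],[0,0,-0.002],0]]}}

```text
clock: 8.6
position: [0.4754, 0.145, 0.1788]
tool_rot: [-3.142, 0.0, 1.407]
force: [-0.3, 0.2, -2.1]
grip_width: 0.0111
finger_force: 49.4
```

Request:
{"fn": "move_arm", "kwargs": {"series": [[[0.1,0,0],[0,0,0],0],[[0.2,0,0],[0,0,0],0],[[0.25,0,0],[0,0,0],0],[[0.25,0,0],[0,0,0],0],[[0.25,0,0],[0,0,0],0]]}}

```text
clock: 9.02
position: [0.4758, 0.1475, 0.1788]
tool_rot: [3.142, 0.0, 1.407]
force: [-0.2, 0.1, -2.1]
grip_width: 0.0109
finger_force: 49.4
```

Request:
{"fn": "move_arm", "kwargs": {"series": [[[0.1,0,0],[0,0,0],0],[[0.2,0,0],[0,0,0],0],[[0.3,0,0],[0,0,0],0],[[0.3,0,0],[0,0,0],0]]}}

```text
clock: 9.35
position: [0.4757, 0.1478, 0.1786]
tool_rot: [-3.14, 0.003, 1.405]
force: [-4.1, -18.5, 4.9]
grip_width: 0.011
finger_force: 50.6
```

```bash
python3 - <<'E'
from h import *
o=bot.observe(); print(o['clock'],o['position'],o['tool_rot'],o['force'],o['moment'])
im,d=bot.grab_frame('wrist'); save(cv2.resize(im[:200,150:362],None,fx=2,fy=2),'w5.png'); P=cloud('wrist',d,pose=o); np.save('w5.npy',P)
X=P.reshape(-1,3); X=X[~np.isnan(X[:,0])]
a=o['tool_rot'][2]; u=np.array([np.cos(a),np.sin(a)]); n=np.array([-u[1],u[0]]); t0=o['position'][:2]
t=(X[:,:2]-t0)@u; s=(X[:,:2]-t0)@n; z=X[:,2]
def rep(nm,j): 
    if j.any(): print(nm,j.sum(),'t',np.percentile(t[j],[0,5,50,95,100]),'s',np.percentile(s[j],[0,2,98,100]),'z',np.median(z[j]))
near=abs(s)<.06
rep('arm',near&(t>.03)&(t<.085)&(z>.2)&(z<.215)&(abs(s)<.007))
rep('utop',near&(t>.06)&(t<.2)&(z>.214)&(z<.225))
rep('uface',near&(t>.06)&(t<.2)&(z>.18)&(z<.214)&(abs(s)<.03)&(abs(s)>.01))
E
```

```text
9.35 [0.4757 0.1478 0.1786] [-3.1403  0.0034  1.4046] [ -4.0785 -18.501    4.8518] [-3.4685  0.7789  0.0072]
arm 3747 t [0.03   0.0328 0.0566 0.0768 0.0848] s [-0.007  -0.0062  0.0055  0.007 ] z 0.20770877216829386
utop 2935 t [0.0785 0.079  0.085  0.1078 0.1107] s [-0.021  -0.0205  0.019   0.0196] z 0.21818336828376728
uface 1466 t [0.083  0.0846 0.0967 0.1092 0.111 ] s [-0.0182 -0.018   0.0165  0.0166] z 0.20037883303580917
```

Request:
{"fn": "move_arm", "kwargs": {"series": [[[-0.22,0,0.1],[0,0,0],0],[[-0.22,0,0.3],[0,0,0],0],[[-0.22,0,0.5],[0,0,0],0],[[-0.22,0,0.7],[0,0,0],0],[[-0.22,0,0.8],[0,0,0],0],[[-0.22,0,0.8],[0,0,0],0],[[-0.22,0,0.8],[0,0,0],0]]}}

```text
clock: 9.98
position: [0.4758, 0.1477, 0.1705]
tool_rot: [-3.141, 0.001, 1.406]
force: [-0.2, -6.7, -2.4]
grip_width: 0.011
finger_force: 49.6
```

Request:
{"fn": "move_arm", "kwargs": {"series": [[[-0.05,0,0.1],[0,0,0],0],[[-0.05,0,0.15],[0,0,0],0],[[-0.05,0,0.15],[0,0,0],0]]}}

```text
clock: 10.23
position: [0.476, 0.1477, 0.1692]
tool_rot: [3.141, 0.0, 1.407]
force: [0.1, -4.8, -1.3]
grip_width: 0.0111
finger_force: 49.7
```

Request:
{"fn": "move_arm", "kwargs": {"series": [[[-0.05,0,0.1],[0,0,0],0],[[-0.05,0,0.15],[0,0,0],0],[[-0.05,0,0.15],[0,0,0],0]]}}

```text
clock: 10.48
position: [0.476, 0.1474, 0.1679]
tool_rot: [3.141, -0.0, 1.407]
force: [0.2, -3.7, 3.4]
grip_width: 0.0112
finger_force: 50.3
```

Request:
{"fn": "move_arm", "kwargs": {"series": [[[0,0,0],[0,0,0],20],[[0,0,0],[0,0,0],35],[[0,0,0],[0,0,0],40],[[0,0,0],[0,0,0],40],[[0,0,0],[0,0,0],40],[[0,0,-2],[0,0,0],40],[[0,0,-5],[0,0,0],40],[[0,0,-7],[0,0,0],20],[[1.5,0,-7],[0,0,0],0],[[3.5,0,-7],[0,0,0],0],[[5.2,0,-7],[0,0,0],0],[[5.5,0,-7],[0,0,0],0],[[5.5,0,-7],[0,0,0],0],[[5.5,0,-7],[0,0,0],0]], "squeeze": 40}}

```text
clock: 11.65
position: [0.4845, 0.2014, 0.2372]
tool_rot: [-3.141, 0.001, 1.407]
force: [-0.1, -0.6, -0.1]
grip_width: -0.0001
finger_force: 0.0
```

```bash
python3 - <<'E'
from h import *
o=bot.observe(); print(o['clock'],o['position'],o['tool_rot'],o['force'],o['grip_width'])
for c in ['wrist','scene']:
    im,d=bot.grab_frame(c)
    if c=='scene': save(cv2.resize(im[200:350,280:470],None,fx=3,fy=3,interpolation=cv2.INTER_CUBIC),'s6.png')
    P=cloud(c,d,pose=o); X=P.reshape(-1,3); X=X[~np.isnan(X[:,0])]
    seat=np.array([.4885,.2255]); u=np.array([np.cos(1.4055),np.sin(1.4055)]); n=np.array([-u[1],u[0]])
    t=(X[:,:2]-seat)@u; s=(X[:,:2]-seat)@n; z=X[:,2]
    for a in range(-170,0,15):
        j=(t>a/1000)&(t<a/1000+.015)&(abs(s)<.005)&(z>.15)&(z<.215)
        k=(t>a/1000)&(t<a/1000+.015)&(abs(s+.15)<.005)&(z>.15)&(z<.215)
        print(c,a,j.sum(),np.median(z[j]) if j.any() else '',k.sum(),np.median(z[k]) if k.any() else '')
E
```

```text
11.65 [0.4845 0.2014 0.2372] [-3.141  0.001  1.407] [-0.1175 -0.5867 -0.0866] -0.00011967259806577132
wrist -170 0  0 
wrist -155 1 0.1894254197856796 1 0.1694122326226192
wrist -140 109 0.19074685709064984 107 0.18600903572756358
wrist -125 105 0.19150932846431082 153 0.18603850470266772
wrist -110 21 0.1920340242285671 173 0.18592867438572755
wrist -95 0  188 0.1860065065637198
wrist -80 0  207 0.18588344795620662
wrist -65 0  232 0.18583750031288132
wrist -50 38 0.1957737479014286 237 0.18590120369740007
wrist -35 281 0.1961817342333578 329 0.1844542852738201
wrist -20 264 0.1968721094525704 294 0.1837183060760093
wrist -5 389 0.18936218580123848 38 0.21102795597025575
scene -170 18 0.1912260434761836 8 0.19016285755811155
scene -155 24 0.18797487024607884 35 0.18482494221116905
scene -140 24 0.18898749096473832 32 0.18501287785592474
scene -125 24 0.18958106283878728 30 0.1845450919954081
scene -110 25 0.19027692777437466 34 0.18448162845175797
scene -95 25 0.19115650830609368 34 0.18483839252834378
scene -80 28 0.19233396747090273 31 0.18440053653277325
scene -65 23 0.19271715671797743 37 0.18448011642272685
scene -50 31 0.1938281839639743 41 0.18438506332996885
scene -35 46 0.19375612343664989 41 0.1846124842330894
scene -20 36 0.19503010544596133 39 0.18460874028231974
scene -5 18 0.19708392567206573 34 0.18597660999942411
```

View pics/s6.png

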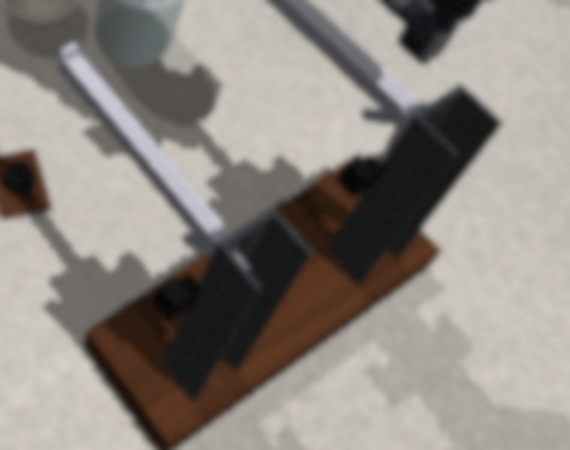

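Request:
{"fn": "move_arm", "kwargs": {"series": [[[0,0,2],[0,0,0],0],[[0,0,3.5],[0,0,0],0],[[0,0,4],[0,0,0],0],[[0,0,4.2],[0,0,0],0],[[0,0,4.3],[0,0,0],0],[[0,0,4.4],[0,0,0],0],[[0,0,4.5],[0,0,0],0],[[0,0,4.5],[0,0,0],0]]}}

```text
clock: 12.42
position: [0.4852, 0.2015, 0.1936]
tool_rot: [3.141, -0.001, 1.406]
force: [0.1, 0.1, 3.1]
grip_width: -0.0
finger_force: 1.3
```

Request:
{"fn": "move_arm", "kwargs": {"series": [[[0,0,0.1],[0,0,0],0],[[0,0,0.2],[0,0,0],0],[[0,0,0.3],[0,0,0],0],[[0,0,0.4],[0,0,0],0],[[0,0,0.4],[0,0,0],0]]}}

```text
clock: 12.83
position: [0.4849, 0.2018, 0.1891]
tool_rot: [3.141, -0.001, 1.407]
force: [0.4, 0.6, 2.8]
grip_width: -0.0004
finger_force: 1.1
```

Request:
{"fn": "move_arm", "kwargs": {"series": [[[0,0,0.1],[0,0,0],0],[[0,0,0.2],[0,0,0],0],[[0,0,0.3],[0,0,0],0],[[0,0,0.4],[0,0,0],0],[[0,0,0.45],[0,0,0],0],[[0,0,0.45],[0,0,0],0]]}}

```text
clock: 13.33
position: [0.4853, 0.2016, 0.1852]
tool_rot: [3.141, -0.001, 1.407]
force: [-3.5, -0.6, 19.6]
grip_width: -0.0001
finger_force: 9.5
```

Request:
{"fn": "move_arm", "kwargs": {"series": [[[0,0,-1],[0,0,0],0],[[0,0,-4],[0,0,0],0],[[-2,0,-7],[0,0,0],0],[[-6,0,-10],[0,0,0],30],[[-10,0,-12],[0,0,0],60],[[-12,0,-12],[0,0,0],100],[[-12,0,-12],[0,0,0],100],[[-12,0,-12],[0,0,0],100]]}}

```text
clock: 14.0
position: [0.465, 0.0819, 0.3051]
tool_rot: [3.141, -0.001, 1.404]
force: [-0.1, 1.6, 0.3]
grip_width: 0.0603
finger_force: 0.0
```

```bash
cat > chk.py <<'E'
from h import *
o=bot.observe(); print(o['clock'],o['position'],o['tool_rot'],o['force'],o['grip_width'])
for c in ['wrist','scene']:
    im,d=bot.grab_frame(c); save(im,c+'_%d.png'%(o['clock']*10))
    P=cloud(c,d,pose=o); np.save('chk_%s.npy'%c,P); X=P.reshape(-1,3); X=X[~np.isnan(X[:,0])]
    seat=np.array([.4885,.2255]); u=np.array([np.cos(1.4055),np.sin(1.4055)]); n=np.array([-u[1],u[0]])
    t=(X[:,:2]-seat)@u; s=(X[:,:2]-seat)@n; z=X[:,2]
    for a in range(-155,-10,20):
        j=(t>a/1000)&(t<a/1000+.015)&(abs(s)<.012)&(z>.178)&(z<.205)
        k=(t>a/1000)&(t<a/1000+.015)&(abs(s+.15)<.012)&(z>.178)&(z<.205)
        print(c,a,*[x for q in (j,k) if q.sum()>2 for x in (np.median(z[q]).round(4),np.median(s[q]).round(4))])
    for nm in ['clip_left','clip_right']:
        for r in bot.trace(c,nm)[:2]:
            Z=P[r['mask']]; Z=Z[~np.isnan(Z[:,0])]
            if len(Z): print(nm,r['conf'],r['bbox'],np.median(Z,0),((Z[:,:2]-seat)@n).min(),((Z[:,:2]-seat)@n).max())
E
python3 chk.py
```

```text
14.0 [0.465  0.0819 0.3051] [ 3.1408 -0.001   1.4042] [-0.147   1.6021  0.2695] 0.06027981086189126
wrist -155 0.1834 -0.0036 0.186 -0.148
wrist -135 0.1837 -0.0035 0.1861 -0.1479
wrist -115 0.184 -0.0034 0.1859 -0.148
wrist -95 0.1845 -0.003 0.186 -0.1478
wrist -75 0.1849 -0.0025 0.186 -0.1484
wrist -55 0.1854 -0.0025 0.1859 -0.1481
wrist -35 0.1855 -0.0025 0.1859 -0.148
wrist -15 0.186 -0.0024 0.1861 -0.1478
clip_left 0.45 [223.4, 34.7, 243.1, 46.0] [0.468  0.2221 0.1539] 0.01214090387636227 0.027034969618077356
clip_right 0.7 [268.3, 32.1, 282.7, 43.6] [0.5087 0.2157 0.1537] -0.02895478143978162 -0.013561553198308558
clip_right 0.21 [209.7, 0.8, 296.1, 50.4] [0.4865 0.2249 0.1615] -0.05043454670073576 0.06310678706057236
scene -155 0.1817 -0.0062 0.1847 -0.1532
scene -135 0.182 -0.0047 0.1847 -0.1533
scene -115 0.1827 -0.0063 0.1842 -0.1546
scene -95 0.1824 -0.0067 0.1847 -0.1541
scene -75 0.1828 -0.0059 0.1846 -0.1539
scene -55 0.1833 -0.0062 0.1844 -0.1539
scene -35 0.1837 -0.0072 0.1846 -0.1542
scene -15 0.1843 -0.0068 0.1848 -0.1542
```

Request:
{"fn": "move_arm", "kwargs": {"series": [[[-3.5,0.4,0],[0,0,-0.1],100],[[-7,0.9,0],[0,0,-0.2],100],[[-10.5,1.3,0],[0,0,-0.3],100],[[-14,1.8,0],[0,0,-0.4],100],[[-17.5,2.2,1],[0,0,-0.5],100],[[-21,2.7,2],[0,0,-0.6],100],[[-24.5,3.1,3],[0,0,-0.7],100],[[-28,3.6,4],[0,0,-0.8],100],[[-31.5,4,5],[0,0,-0.9],100],[[-34.5,4.4,6],[0,0,-0.99],100],[[-37,4.7,6.5],[0,0,-1.07],100],[[-37.2,4.7,6.5],[0,0,-1.07],100],[[-37.2,4.7,6.5],[0,0,-1.07],100],[[-37.2,4.7,6.5],[0,0,-1.07],100],[[-37.2,4.7,6.5],[0,0,-1.07],100]]}}

```text
clock: 15.55
position: [0.4513, -0.2902, 0.2393]
tool_rot: [3.141, -0.0, 2.478]
force: [-0.7, -0.4, -0.3]
grip_width: 0.0853
finger_force: 0.0
```

```bash
python3 - <<'E'
from h import *
o=bot.observe(); print(o['clock'],o['position'],o['tool_rot'],o['qpos'])
im,d=bot.grab_frame('wrist'); save(im,'w7.png'); P=cloud('wrist',d,pose=o); X=P.reshape(-1,3); X=X[~np.isnan(X[:,0])]
Q=X[np.all((X>[.3,-.42,.048])&(X<[.6,-.17,.064]),1)]
for n in ['shelf','rest']:
    for r in bot.trace('wrist',n)[:1]:
        Z=P[r['mask']]; Z=Z[~np.isnan(Z[:,0])]; print(n,r['conf'],r['bbox'],np.percentile(Z,[2,50,98],axis=0).tolist())
        if n=='shelf': Z=Z[(Z[:,2]>.048)&(Z[:,2]<.064)]; print(cv2.minAreaRect((Z[:,:2]*1000).astype(np.float32)))
c,s,a=cv2.minAreaRect((Q[:,:2]*1000).astype(np.float32)); print(len(Q),c,s,a,np.median(Q[:,2]))
E
```

```text
15.55 [ 0.4513 -0.2902  0.2393] [ 3.1413 -0.0003  2.4777] [ 0.1335  0.4013  0.4384  1.8417 -0.2067  0.9436  1.5704]
shelf 0.81 [220.0, 65.4, 278.1, 258.9] [[0.3559104297131378, -0.3704287840308435, 0.05386096679206884], [0.4397334576170528, -0.2872328620742984, 0.055429108084320444], [0.5383175140470893, -0.2158833022403661, 0.056936202853761934]]
((449.282470703125, -294.67279052734375), (60.63985824584961, 229.18870544433594), 51.83517074584961)
10093 (489.36981201171875, -243.60443115234375) (190.5777130126953, 229.20339965820312) 51.863433837890625 0.055428863269764345
```

View pics/w7.png

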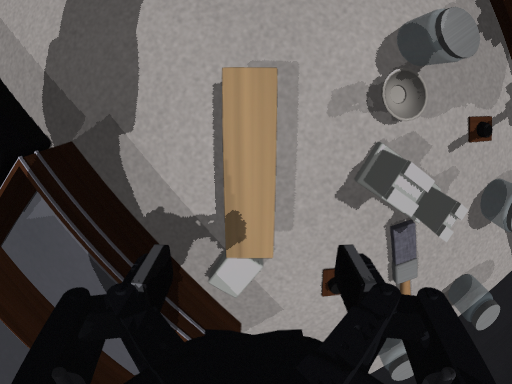

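```bash
python3 -c "
from h import *
print(plan([.4495,-.2943,.025],2.4757))"
```

```text
(array([-0.09, -0.44, 21.46]), array([0.0004, 0.0003, 0.0027]))
```

Request:
{"fn": "move_arm", "kwargs": {"series": [[[-0.1,-0.4,4],[0,0,0],100],[[-0.1,-0.4,8],[0,0,0],100],[[-0.1,-0.4,12],[0,0,0],100],[[-0.1,-0.4,16],[0,0,0],100],[[-0.1,-0.4,19],[0,0,0],100],[[-0.1,-0.4,21],[0,0,0],100],[[-0.1,-0.4,21.4],[0,0,0],100],[[-0.1,-0.4,21.4],[0,0,0],80],[[-0.1,-0.4,21.4],[0,0,0],60],[[-0.1,-0.4,21.4],[0,0,0],50],[[-0.1,-0.4,21.4],[0,0,0],50],[[-0.1,-0.4,21.4],[0,0,0],50],[[-0.1,-0.4,21.4],[0,0,0],50],[[-0.1,-0.4,21.4],[0,0,0],50]], "squeeze": 45}}

```text
clock: 16.87
position: [0.4499, -0.2955, 0.0269]
tool_rot: [3.141, 0.002, 2.477]
force: [-2.0, 2.1, 11.1]
grip_width: 0.0592
finger_force: 49.9
```

Request:
{"fn": "move_arm", "kwargs": {"series": [[[0,0,-1.5],[0,0,0],50],[[0,0,-5],[0,0,0],50],[[0,0,-9],[0,0,0],50],[[0,0,-13],[0,0,0],50],[[0.5,1,-17],[0,0,-0.03],50],[[1.5,3,-20],[0,0,-0.07],50],[[2.8,6,-22],[0,0,-0.11],50],[[4.2,9,-22.6],[0,0,-0.15],50],[[5.6,12,-22.6],[0,0,-0.19],50],[[7,15,-22.6],[0,0,-0.23],50],[[8.4,18,-22.6],[0,0,-0.27],50],[[9.8,21,-22.6],[0,0,-0.3],50],[[11.2,24,-22.6],[0,0,-0.34],50],[[12.6,27,-22.6],[0,0,-0.38],50],[[14,30,-22.6],[0,0,-0.42],50],[[15.4,33,-22.6],[0,0,-0.46],50],[[16.8,36,-22.6],[0,0,-0.5],50],[[17.7,38,-22.6],[0,0,-0.5],50],[[18.6,40,-22.6],[0,0,-0.5],50],[[18.6,40,-22.6],[0,0,-0.5],50]]}}

```text
clock: 18.53
position: [0.5497, 0.1391, 0.2519]
tool_rot: [3.14, 0.001, 2.982]
force: [0.8, 0.6, -1.9]
grip_width: 0.0589
finger_force: 49.7
```

```bash
cat > brd.py <<'E'
from h import *
o=bot.observe(); print(o['clock'],o['position'],o['tool_rot'],o['force'],o['grip_width'])
seat=np.array([.4885,.2255]); u=np.array([np.cos(1.4055),np.sin(1.4055)]); n=np.array([-u[1],u[0]])
for c in ['wrist','top','scene']:
    im,d=bot.grab_frame(c); save(im,'b_%s_%d.png'%(c,o['clock']*10)); P=cloud(c,d,pose=o)
    for r in bot.trace(c,'shelf')[:1]:
        Z=P[r['mask']]; Z=Z[~np.isnan(Z[:,0])]; zm=np.median(Z[:,2]); Z=Z[abs(Z[:,2]-zm)<.008]
        C,s,a=cv2.minAreaRect((Z[:,:2]*1000).astype(np.float32)); C=np.array(C)/1000
        A=np.c_[Z[:,:2],np.ones(len(Z))]; pl=np.linalg.lstsq(A,Z[:,2],rcond=None)[0]
        print(c,r['conf'],r['bbox'],'centre',C,'size',np.round(s,1),'ang',round(a,1),'z',zm,'tilt',pl[:2],'t,s',(C-seat)@u,(C-seat)@n)
    X=P.reshape(-1,3); X=X[~np.isnan(X[:,0])]; t=(X[:,:2]-seat)@u; s=(X[:,:2]-seat)@n; z=X[:,2]
    for k in (0,-.15):
        j=(t>-.15)&(t<-.02)&(abs(s-k)<.012)&(z>.178)&(z<.19)
        if j.sum()>5: print('   arm',k,j.sum(),np.percentile(s[j],[3,97]).mean())
    j=(z>.21)&(z<.223)&(t>-.03)&(t<.04)&(s>-.2)&(s<.05)
    for nm,q in (('free',j&(s>-.05)),('fit',j&(s<-.1))):
        if q.sum()>5: print('   up',nm,q.sum(),'t',np.percentile(t[q],[1,99]),'s',np.percentile(s[q],[1,99]).mean())
E
python3 brd.py
```

```text
18.5333 [0.5497 0.1391 0.2519] [3.1396 0.0008 2.9816] [ 0.76    0.6048 -1.8957] 0.05891775212721421
wrist 0.9 [176.4, 6.2, 334.8, 335.6] centre [0.5118 0.1446] size [ 60.5 155.8] ang 80.8 z 0.2804584545255155 tilt [-0.0013 -0.0048] t,s -0.07592767713637188 -0.036303692294310706
   arm 0 452 -0.002369667562861038
   up free 1074 t [-0.0009  0.0309] s -0.0007939976634276612
   up fit 83 t [0.0116 0.0294] s -0.13093265160241818
top 0.89 [149.7, 152.0, 175.0, 256.1] centre [0.5481 0.1348] size [ 59.9 228.9] ang 80.8 z 0.28024425922820756 tilt [-0.0008  0.0026] t,s -0.07966882589846154 -0.07369399723070481
   arm 0 112 -0.001100017085997065
   arm -0.15 113 -0.1490026531348714
scene 0.66 [304.9, 165.0, 430.5, 247.1] centre [0.5504 0.1344] size [ 60.8 230.7] ang 80.6 z 0.2787440131859018 tilt [-0.0073 -0.0185] t,s -0.0796707194509381 -0.07605819876241704
   arm 0 150 -0.004655336787347221
   arm -0.15 448 -0.15284122048270554
   up free 196 t [0.0013 0.0333] s -0.003136464901593314
   up fit 204 t [0.0009 0.0324] s -0.15275070425381954
```

Request:
{"fn": "move_arm", "kwargs": {"series": [[[-0.2,0,0],[0,0,0],50],[[-0.2,0,2],[0,0,0],50],[[-0.2,0,4],[0,0,0],50],[[-0.2,0,6],[0,0,0],50],[[-0.2,0,7],[0,0,0],50],[[-0.2,0,7.4],[0,0,0],50],[[-0.2,0,7.4],[0,0,0],50],[[-0.2,0,7.4],[0,0,0],50],[[-0.2,0,7.4],[0,0,0],50],[[-0.2,0,7.4],[0,0,0],50]]}}

```text
clock: 19.67
position: [0.5519, 0.1341, 0.1782]
tool_rot: [3.141, 0.001, 2.977]
force: [-0.0, 1.1, -2.0]
grip_width: 0.0592
finger_force: 49.6
```

```bash
python3 brd.py
```

```text
19.6667 [0.5519 0.1341 0.1782] [3.1409 0.0012 2.9767] [-0.0184  1.1345 -1.9532] 0.05917289614695036
wrist 0.66 [179.6, 6.3, 335.0, 338.9] centre [0.5144 0.1399] size [ 60.6 156.2] ang 80.4 z 0.2067162594126359 tilt [-0.0009 -0.0059] t,s -0.08017220386927958 -0.03967105155302369
   arm 0 2860 -0.0024333314662460296
   arm -0.15 123 -0.14951203709412136
   up free 2538 t [-0.0012  0.0309] s -0.0008032181376348389
   up fit 320 t [-0.0013  0.0182] s -0.1539319291116129
top 0.87 [156.7, 153.0, 180.0, 251.6] centre [0.5497 0.1335] size [ 59.3 230.5] ang 81.0 z 0.20616751073287662 tilt [-0.0002  0.0043] t,s -0.08068244355012115 -0.07548709075468339
   arm 0 85 -0.0012494726473651343
   arm -0.15 86 -0.14893966963914676
   up fit 16 t [0.0036 0.0313] s -0.16807219034495702
scene 0.56 [299.4, 215.0, 382.8, 332.4] centre [0.6354 0.1381] size [193.   40.1] ang 84.5 z 0.1706747485795149 tilt [-0.0108 -0.0161] t,s -0.06199923597259121 -0.15928727377655735
   arm 0 68 -0.004421596212693871
   arm -0.15 260 -0.1528721264895218
   up free 197 t [0.0013 0.0334] s -0.003263965281246768
   up fit 211 t [0.001  0.0325] s -0.15261157725550634
```

Request:
{"fn": "move_arm", "kwargs": {"series": [[[0,0,0.5],[0,0,0],50],[[0,0,0.8],[0,0,0],50],[[0,0,0.9],[0,0,0],50],[[0,0,1],[0,0,0],50],[[0,0,1.05],[0,0,0],50],[[0,0,1.05],[0,0,0],50]]}}

```text
clock: 20.47
position: [0.5515, 0.1339, 0.1673]
tool_rot: [3.141, 0.0, 2.977]
force: [-4.8, -1.6, 9.4]
grip_width: 0.0589
finger_force: 50.9
```

Request:
{"fn": "move_arm", "kwargs": {"series": [[[0,0,-0.12],[0,0,0],50],[[0,0,-0.12],[0,0,0],50],[[0,0,-0.12],[0,0,0],75],[[0,0,-0.12],[0,0,0],85],[[0,0,-0.12],[0,0,0],100],[[0,0,-0.12],[0,0,0],100],[[0,0,-0.12],[0,0,0],100],[[0,0,-0.12],[0,0,0],100],[[0,0,-1],[0,0,0],100],[[0,0,-3],[0,0,0],100],[[0,0,-6],[0,0,0],100],[[0,0,-10],[0,0,0],100],[[0,-2,-13],[0,0,0],100],[[0,-4,-14],[0,0,0],100],[[0,-4,-14],[0,0,0],100],[[0,-4,-14],[0,0,0],100]]}}

```text
clock: 21.8
position: [0.545, 0.0937, 0.3081]
tool_rot: [3.141, 0.002, 2.975]
force: [0.0, 0.5, -0.7]
grip_width: 0.0852
finger_force: 0.0
```

```bash
python3 brd.py; ls -t pics | head -3
```

```text
21.8 [0.545  0.0937 0.3081] [3.1407 0.0017 2.9752] [ 0.0086  0.5497 -0.7084] 0.08516624782496116
wrist 0.67 [262.3, 56.4, 338.3, 292.7] centre [0.5498 0.1337] size [ 60.6 229.3] ang 80.3 z 0.19567405735335802 tilt [0.008  0.0019] t,s -0.0804590936372248 -0.07555830503197283
   arm 0 922 -0.0022649233742815028
   arm -0.15 749 -0.14966494338953956
   up free 604 t [-0.0011  0.0306] s -0.0008820163184516706
   up fit 442 t [-0.0011  0.0309] s -0.14989312557421147
top 0.49 [168.0, 157.8, 180.3, 181.6] centre [0.6353 0.0956] size [59.6 22.7] ang 17.7 z 0.19587480833474658 tilt [ 0.0268 -0.0471] t,s -0.10401280280629113 -0.16620284527301143
   arm 0 36 -0.0013771558825032585
   arm -0.15 84 -0.14894307440491578
scene 0.6 [300.9, 187.6, 417.8, 272.2] centre [0.5528 0.135 ] size [ 60.9 231.4] ang 80.3 z 0.19422341783369765 tilt [ 0.0031 -0.0132] t,s -0.07868325305338657 -0.07832678460015846
   arm 0 222 -0.004640963397951895
   arm -0.15 268 -0.152547515790092
   up free 201 t [0.0016 0.0334] s -0.003273475626883635
   up fit 205 t [0.0009 0.0324] s -0.15258451924570826
b_scene_218.png
b_top_218.png
b_wrist_218.png
```

View pics/b_scene_218.png

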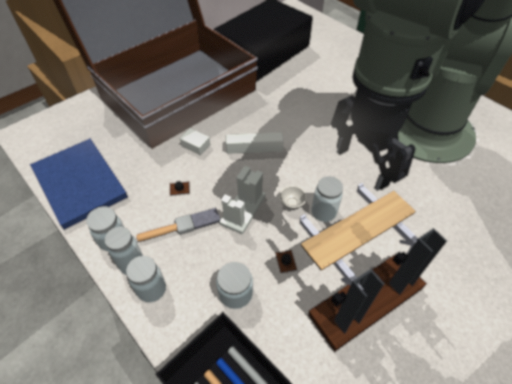

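The board lies flat across both arms, from about (305,250) to (412,205). The bystanders haven't moved and the gripper is clear, so I'm handing in.

```bash
python3 -c "
from workcell import bot
print(bot.job_done())"
```

```text
the job is handed in; nothing more can be done
None
```

The loose bracket is hooked in and pressed home under the clips, level with the fitted one. The shelf board lies flat, square and centred across both arms, and I handed the job in at about 22 s with the gripper clear; no verdict was returned.

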